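# Hold the ink mixer's belt tensioner open

### The arm

A 6-joint arm with a two-finger parallel gripper is mounted at the origin on a cart in front of the work surface, level with it; the furniture and walls round the work are solid. World frame = base frame: x ahead of the robot, y to its left, z up, the work surface at z = 0. Lengths are in mm, angles in rad, forces in N, time in s.
With the tool pointing down it reaches from about 275 to 1000 mm from the base axis. Payload 8.4 kg.
Tool frame: the origin (TCP) lies midway between the tips of the shut fingers; the grasp point (between the pads) lies r.grip_point_offset behind it (r.grip_point_offset is the distance from the TCP to the grasp point, in mm); z points along the fingers, y is the direction in which the jaws open and shut (so a half turn about z gives the same grasp; the last joint's range is limited). The gripper opens to 85 mm and grips with 20 to 120 N. Pads are 22 mm wide; open, the fingers measure 114 mm over their backs; the gripper's body (76 mm by 85 mm) begins 54 mm behind the grasp point. The pads swing forward as they close: fully open they stand 13 mm farther back than shut.
Start: joints at [1.152, 0.353, 1.633, -0, 1.155, -0.002], TCP at [253.022, 571.496, 231.281] pointing down, gripper open.
Joint ranges: [-2.63, 2.63], [-0.92, 2.1], [0.06, 2.66], [-1.3, 4.44], [0, 2.69], [-3.02, 3.02]. Speed limits (rad/s): [2.22, 2.22, 2.79, 3.14, 3.14, 3.14].

### API

Orientations are given as [roll, pitch, yaw] about the fixed x, y, z axes, in that order (R = Rz(yaw) Ry(pitch) Rx(roll)).
In Python, from rig import r gives the robot as it stands.
- The arm moves only by the tool move_arm, never from a script. Its argument "targets" is one flat list of numbers, 5 for each row, row after row: the gripper's target within -1 to 1 (fully open at 1, half-way at 0, shut at -1), then the shift along the tool's x, y, z in cm, then the turn about the tool's z in degrees. In form: [gripper, tx, ty, tz, turn, gripper, tx, ty, tz, turn, ...]. A call has 1 to 10 rows; each row is the pose to reach, as a shift and turn from the pose commanded when the call began, along the tool's axes at that moment; what a row does not reach only later rows make up. A row lasts 1/10 s, in which the tool goes at most 50 mm and 8.59 degrees, less where a joint would pass 70% of its speed; a pose out of reach is approached as far as the arm can. A call with a gripper value outside its range is refused whole. The fingers move at their own pace and stop on an object; "squeeze" is the grip in N (left out, the last holds). Time passes only in rows, so rows that repeat a pose let the fingers close. It gives the time, the measured TCP pose, the force and the opening at its end, in the units of the state.
- r.sense(): the state, without advancing time (a new reading comes with each control period).
- r.grab_frame(name): name is "scene" or "top"; returns a dict with "img" (420x560x3 uint8, blue, green, red), "K" (3x3 intrinsics, pixels), "world_to_cam" (4x4, takes a point from world to camera coordinates). Camera axes: x right, y down, z forward; pixel columns grow to the right and rows downward; lengths in mm; the calibration is good to about 2 mm. A picture is of the moment at which its call begins. There is no depth.
- r.sign_off(): hands the job in, once; it reports no verdict.
Trained networks look in a picture, given as the dict that the camera call returned (one of the last four; its "shot" number tells which), for a name from the list of things; names that differ only in an ending like _2 or _b are one class to them, and where a whole thing is asked for, a point or a joint stands for the part that bears it (a point fixed in the world has none). Each returns a list of dicts, best first, with "conf" (0 to 1); they miss things now and then, are a little off and sometimes report something else, mostly with a low value. They report only what shows in the picture. A call takes as long as a camera call.
- r.outline_of(picture, thing): "region" (420x560 bool, what is visible of it).
- r.mark_of(picture, thing): "position" ([x, y, z] in mm, in world coordinates, good to about 4 mm: a listed point, or the origin of a listed thing).
The state is a dict: "clock": time; "qpos": joint angles; "qvel": joint speeds; "joint_efforts": joint torques, N m; "eef_pos": TCP position; "tcp_rot": TCP orientation; "contact_force": force on the tool from outside, world axes, zero at the start; "wrist_torque": the same for the moment, N m; "opening": opening from 0.0 (shut) to 1.0 (fully open).
Only numpy, scipy, OpenCV 4.12 (cv2) and the standard library are available. Lean on these libraries where they do the work, as an engineer would, in place of code of your own. Each camera call takes 0.05 s, during which the arm holds its last target.

### The job

The belt guard is off the ink mixer and a new drive belt is about to go on. First turn the black speed knob anticlockwise all the way to its off stop, and only then take the upright peg at the end of the sprung jockey arm, swing the arm away from the pulleys until it is fully against its front stop, and keep holding it there: finish while still holding it against its spring, so that I can slip the belt on. Leave the tin on the turntable and the things round the mixer where they are.

Things in the scene. Friction and masses are not known exactly. Their poses are not given: they have to be found in the camera images.
- ink_mixer: Bench ink mixer fixed to the worktop: dark grey case 220 mm (x) x 320 mm (y), its deck 55 mm above the worktop. Origin: centre of the case at worktop height; x points to its rear, y to its left (seen from the front), z up. In its frame: motor pulley at (55, 105) mm, 31 mm above the deck; guard stand-offs 14 mm high in the corners; 12 mm dial block under the knob; arm buffers 34 mm high
- turntable (a point): Centre of the turntable pulley's top, 78 mm above the worktop: the pulley has a radius of 60 mm. An open tin stands on it, its rim 36 mm above this point. Behind and right of it a stirrer column stands up to 160 mm above the worktop, with a thin arm to the tin at 150 mm
- mixing_tin: Open ink tin, 66 mm across, 36 mm high, standing on the turntable between three low clamp jaws; origin at the centre of its underside. Leave alone
- speed_knob (a joint): Angle of the speed knob about its upright axis, rad: 0 = off, the anticlockwise end stop; grows clockwise seen from above, up to 4.7; it starts 1.3 to 2.7 rad from off. It turns with slight friction (0.04 N m) and stays where it is left
- knob_top (a point): Centre of the top face of the speed knob: a round black fluted knob, 38 mm across and 32 mm high (45 mm across at its 6 mm skirt), with a white pointer line on top, on the dial block at the machine's front right; its top is 100 mm above the worktop
- jockey_arm (a joint): Swing of the jockey arm about its upright pivot, rad: 0 = at rest, pressed towards the pulleys by its spring; grows as the arm swings clockwise seen from above, its peg moving to the machine's front; 0.95 = fully wound, against the front stop. Spring torque about 0.25 N m at rest, 0.65 N m at the stop (2.3 to 6 N at the peg); let go, it springs back
- jockey_pivot (a point): Pivot axis of the jockey arm, at deck height (55 mm above the worktop). The arm: two aluminium plates 22 mm wide, 119 mm long, with a white idler wheel (38 mm across) between them, 10 to 28 mm above the deck, and an upright peg at the free end; the sprung pivot barrel stands 47 mm above the deck
- grip_peg (a point): Middle of the upright round steel peg on the jockey arm's free end, 105 mm above the worktop and 108 mm from the pivot axis. The peg is 14 mm thick and stands from 83 mm to 127 mm above the worktop
- screw_lid: Upturned tin lid, 69 mm across, 12 mm high, with the guard's four screws in it, left of the mixer; origin at the centre of its underside. Leave alone
- clamp_key: Black forged key, 28 x 150 x 6 mm, lying left of the mixer; origin at the centre of its underside. Leave alone
- ink_tin_1: Closed ink tin, 67 mm across, 46 mm high, right of the mixer; origin at the centre of its underside. Leave alone
- bottle_blue: Ribbed bottle, 69 mm across, 222 mm high, at the left rear; origin at the centre of its underside. Leave alone
- bottle_mauve: Ribbed bottle, 69 mm across, 232 mm high, at the left; origin at the centre of its underside. Leave alone
- brayer: Small hand roller, 110 x 167 x 36 mm, lying at the right front; origin at the centre of its underside. Leave alone
- gum_bottle: Small amber bottle, 46 mm across, 105 mm high, at the left; origin at the centre of its underside. Leave alone
- card_scraper: Curled card scraper, 55 x 120 x 13 mm, lying at the right front; origin at the centre of its underside. Leave alone

How it is judged:
By the outcome, as a careful person would: the job done as asked, in the order asked, and still so for the second after the job is handed in, while the arm keeps its last pose, push and grip.
It also fails if it takes over 58 s, if anything falls off the work surface, if the arm or the gripper's body presses on something with over 40 N, if the wrist force passes 120 N, or if a joint passes its speed limit or range.

## Working session

There is one attempt and no reset: what is moved stays moved. The work goes in short steps, Python scripts to look and compute and a tool call to move; the robot and the scene stay as the last step left them, time stands still between calls to the robot, and variables do not carry over. Pictures are saved under pics/ and viewed, and the job is handed in when it is done.

Besides the shell and the picture viewer there is one more tool, called after "Emit:" as name(argument=value, ...) on one line, values as JSON. move_arm: Moves the arm, as the interface text tells. Its arguments: {"type":"object","properties":{"targets":{"type":"array","items":{"type":"number"}},"squeeze":{"type":"number"}},"required":["targets"]}

```bash
ls; mkdir -p pics
python3 - <<'E'
from rig import r
import cv2,numpy as np
print(r.sense(), r.grip_point_offset)
for n in("scene","top"):
    p=r.grab_frame(n); cv2.imwrite(f"pics/{n}0.png",p["img"]); print(n,p["K"],p["world_to_cam"])
    for t in["ink_mixer","turntable","knob_top","jockey_pivot","grip_peg","mixing_tin"]:
        for m in r.mark_of(p,t)[:2]: print(t,np.round(m["position"],1),m["conf"])
E
```

```text
pics
{'clock': 0.0, 'qpos': array([ 1.15158985e+00,  3.53632302e-01,  1.63413004e+00,  6.53858410e-07,
        1.15519194e+00, -2.36887116e-03]), 'qvel': array([0.00022442, 0.00140434, 0.00043664, 0.00117873, 0.00051469,
       0.00230193]), 'joint_efforts': array([-1.98020280e-03, -6.05272579e+01, -3.42055929e+01, -3.17588783e-04,
        9.99634067e-03, -1.51553769e-05]), 'eef_pos': array([252.83501882, 571.06234186, 230.57332468]), 'tcp_rot': array([-3.14023103e+00, -3.82336048e-06,  2.72475478e+00]), 'contact_force': array([-0.74569734,  0.01809541, -0.40491027]), 'wrist_torque': array([0.0474351 , 0.00091764, 0.00196931]), 'opening': 0.9954689895426403} 18.700000000000003
scene [[528.0873595    0.         279.89168861]
 [  0.         528.0873595  217.82920511]
 [  0.           0.           1.        ]] [[ 3.07483974e-01 -9.51550733e-01 -2.19260860e-03 -2.26978209e+02]
 [-8.33104809e-01 -2.68094581e-01 -4.83799207e-01  5.00396284e+02]
 [ 4.59771663e-01  1.50587176e-01 -8.75176279e-01  1.64443662e+03]
 [ 0.00000000e+00  0.00000000e+00  0.00000000e+00  1.00000000e+00]]
ink_mixer [5
[... 266 characters left out ...]
  14.   99.4] 0.69
mixing_tin [549.6 -73.4  75.2] 0.58
top [[523.63782997   0.         277.94651156]
 [  0.         523.63782997 204.13269712]
 [  0.           0.           1.        ]] [[ 3.33242183e-03 -9.99994414e-01 -2.59766111e-04 -3.60532129e+01]
 [-9.95815867e-01 -3.29477430e-03 -9.13230723e-02  5.43324821e+02]
 [ 9.13217062e-02  5.63006215e-04 -9.95821284e-01  1.49989662e+03]
 [ 0.00000000e+00  0.00000000e+00  0.00000000e+00  1.00000000e+00]]
ink_mixer [516.1   1.6  -3.1] 0.73
turntable [553.3 -69.3  76.4] 0.78
knob_top [441.6 -93.5 101.6] 0.67
jockey_pivot [491.1 107.7  55. ] 0.72
grip_peg [542.6  16.9 106.3] 0.88
grip_peg [515.5   1.4  -3.2] 0.57
mixing_tin [556.9 -72.1  79.7] 0.81
```

View pics/scene0.png

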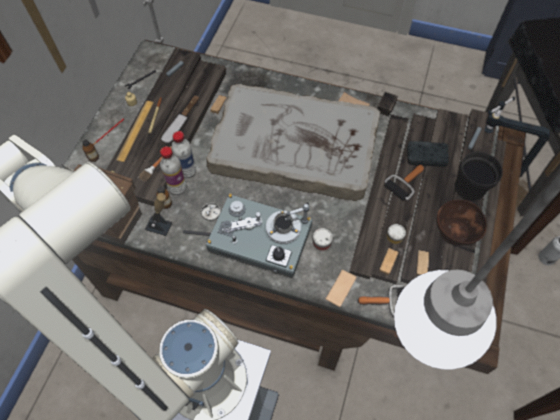

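View pics/top0.png

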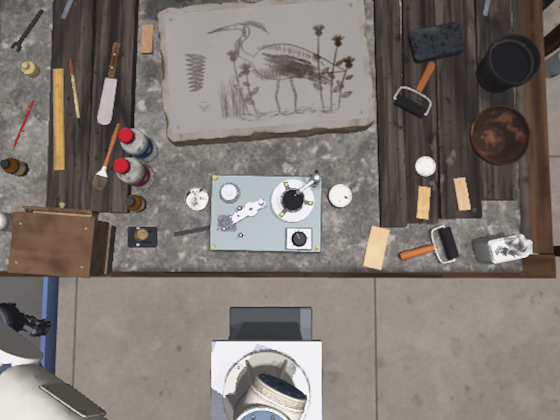

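Run:
```python
import cv2
for n,(a,b,c,d) in {"scene":(150,330,180,380),"top":(110,300,190,390)}.items():
    i=cv2.imread(f"pics/{n}0.png")[a:b,c:d]
    cv2.imwrite(f"pics/{n}0z.png",cv2.resize(i,None,fx=3.1 if n=="top" else 3.3,fy=3.1 if n=="top" else 3.3,interpolation=cv2.INTER_CUBIC))
```

```text
(no output)
```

View pics/top0z.png

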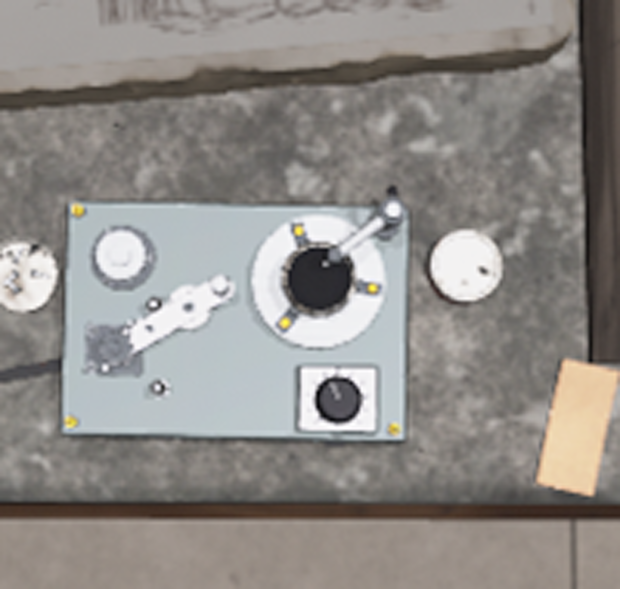

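View pics/scene0z.png

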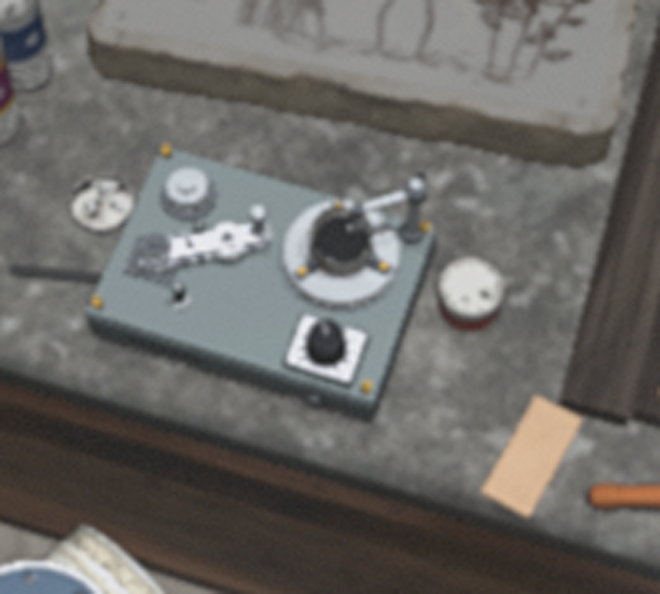

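The pictures agree with the network. In the top view the knob is at about px (299,239) with its pointer roughly up, the peg at (262,203), the pivot block at (225,222), the tin at (293,200) and the stirrer column at about (316,178). Next I'll check these with my own back-projection.

```bash
cat > h.py <<'E'
import numpy as np
from rig import r
def bp(p,u,v,z):
    M=p["world_to_cam"];R=M[:3,:3];t=M[:3,3];c=-R.T@t
    d=R.T@np.linalg.solve(p["K"],[u,v,1.]);return c+d*(z-c[2])/d[2]
def pr(p,X):
    q=p["K"]@(p["world_to_cam"][:3,:3]@np.array(X)+p["world_to_cam"][:3,3]);return q[:2]/q[2]
def rel(X,yaw):  # shift in cm along tool axes & turn deg, to world X,yaw
    s=r.sense();y=s["tcp_rot"][2];d=np.array(X)-s["eef_pos"]
    a=(yaw-y+np.pi/2)%np.pi-np.pi/2
    return np.round(np.array([np.cos(y)*d[0]+np.sin(y)*d[1],np.sin(y)*d[0]-np.cos(y)*d[1],-d[2]])/10,2), "turn",round(-np.degrees(a),1)
def st():
    s=r.sense();print("t",round(s["clock"],2),"pos",np.round(s["eef_pos"],1),"rot",np.round(s["tcp_rot"],3),"q",np.round(s["qpos"],2),"F",np.round(s["contact_force"],1),"T",np.round(s["wrist_torque"],2),"op",round(s["opening"],3))
E
python3 - <<'E'
from h import *
p=r.grab_frame("top")
for n,u,v,z in[("knob",299,239,100),("peg",261.6,202.6,127),("column",316,178,160)]:print(n,bp(p,u,v,z).round(1))
for t,z in[("knob_top",100),("mixing_tin",0)]:
    o=r.outline_of(p,t)
    if o: 
        ys,xs=np.nonzero(o[0]["region"]);print(t,o[0]["conf"],xs.min(),xs.max(),ys.min(),ys.max(),xs.mean(),ys.mean(),bp(p,xs.mean(),ys.mean(),88).round(1))
print(pr(p,[440,-93,100]),pr(p,[543.5,15.5,127]))
print(rel([440,-93,180],np.pi),rel([440,-93,180],np.pi/2))
E
```

```text
knob [440.4 -92.5 100. ]
peg [538.1  10.1 127. ]
column [ 601.3 -135.5  160. ]
knob_top 0.53 291 305 232 246 298.0601092896175 239.1693989071038 [440.2 -90.4  88. ]
mixing_tin 0.63 281 304 188 211 291.80917874396135 200.06038647342996 [549.2 -73.   88. ]
[299.17150648 239.15471231] [259.63114017 200.61856983]
(array([-44.  , -53.19,   5.13]), 'turn', np.float64(-23.9)) (array([-44.  , -53.19,   5.13]), 'turn', np.float64(66.1))
```

Emit:
move_arm(targets=[1,-22,-26.5,0,78,1,-22,-26.5,0,78,1,-22,-26.5,0,78,1,-22,-26.5,0,78,1,-22,-26.5,0,78,1,-22,-26.5,0,78,1,-22,-26.5,0,78,1,-22,-26.5,0,78,1,-22,-26.5,0,78,1,-22,-26.5,0,78], squeeze=30)

```text
clock: 1.85
eef_pos: [347.2, 239.8, 231.5]
tcp_rot: [3.141, -0.0, 1.36]
contact_force: [0.4, -0.0, 0.2]
opening: 1.001
```

Run:
```python
from h import *
st();print(rel([440.5,-92.5,180],0))
```

```text
t 1.85 pos [347.2 239.8 231.5] rot [ 3.141 -0.     1.36 ] q [0.6  0.03 2.04 0.   1.07 0.81] F [ 0.4 -0.   0.2] T [-0.01  0.03  0.04] op 1.001
(array([-30.53,  16.09,   5.15]), 'turn', np.float64(77.9))
```

Emit:
move_arm(targets=[1,-30.5,16.1,3,78,1,-30.5,16.1,3,78,1,-30.5,16.1,3,78,1,-30.5,16.1,3,78,1,-30.5,16.1,3,78,1,-30.5,16.1,3,78,1,-30.5,16.1,3,78,1,-30.5,16.1,3,78,1,-30.5,16.1,4,78,1,-30.5,16.1,4,78])

```text
clock: 2.85
eef_pos: [441.1, -91.5, 190.4]
tcp_rot: [-3.141, 0.002, 0.003]
contact_force: [-1.1, -0.2, 0.0]
opening: 1.002
```

Run:
```python
from h import *
import cv2
st();print(rel([440.5,-92.5,73],0))
for n in("top","scene"):
    p=r.grab_frame(n);u,v=pr(p,[440,-93,100]).astype(int);print(n,u,v)
    cv2.imwrite(f"pics/{n}1.png",cv2.resize(p["img"][v-70:v+70,u-80:u+80],None,fx=4,fy=4,interpolation=cv2.INTER_CUBIC))
```

```text
t 2.85 pos [441.1 -91.5 190.4] rot [-3.141e+00  2.000e-03  3.000e-03] q [-0.21  0.13  2.03  0.    0.98  1.36] F [-1.1 -0.2  0. ] T [-0.02  0.03  0.05] op 1.002
(array([-0.06,  0.1 , 11.74]), 'turn', np.float64(0.2))
top 299 239
scene 278 251
```

View pics/scene1.png

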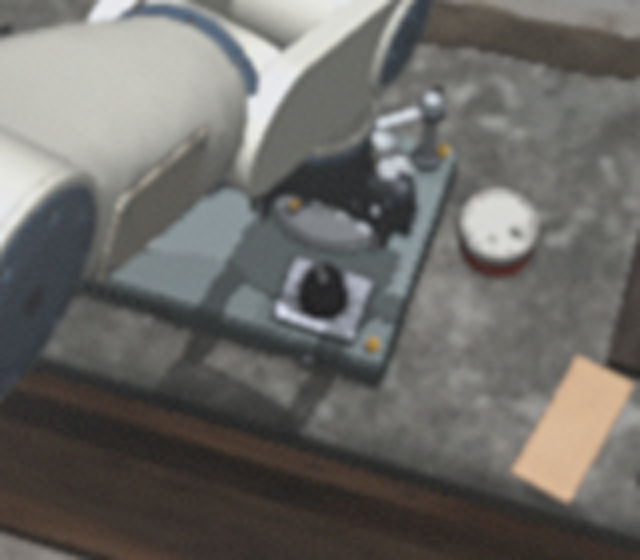

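View pics/top1.png

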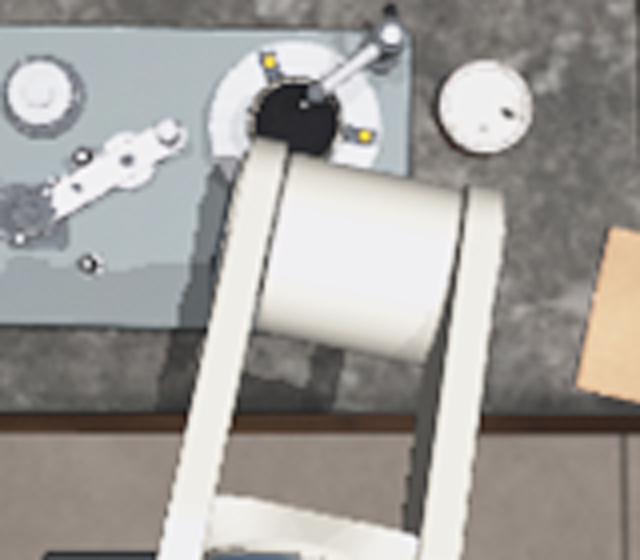

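Both views are clear. The knob sits at scene px (280,253) under the open gripper, and the arm links are clear of the stirrer column. I'll descend over the knob.

Emit:
move_arm(targets=[1,0,0.1,3,0,1,0,0.1,6,0,1,0,0.1,8,0,1,0,0.1,9,0,1,0,0.1,10,0,1,0,0.1,11,0,1,0,0.1,11.6,0,1,0,0.1,11.6,0,1,0,0.1,11.6,0])

```text
clock: 3.85
eef_pos: [441.9, -92.5, 75.5]
tcp_rot: [3.142, -0.0, 0.002]
contact_force: [-0.3, -0.7, 0.6]
opening: 1.0
```

Run:
```python
from h import *
import cv2
st()
for n in("scene",):
    p=r.grab_frame(n);u,v=pr(p,[440,-93,100]).astype(int)
    cv2.imwrite(f"pics/{n}2.png",cv2.resize(p["img"][v-70:v+70,u-80:u+80],None,fx=4,fy=4,interpolation=cv2.INTER_CUBIC))
```

```text
t 3.85 pos [441.9 -92.5  75.5] rot [ 3.142e+00 -0.000e+00  2.000e-03] q [-0.21  0.32  2.12  0.    0.7   1.36] F [-0.3 -0.7  0.6] T [-0.06 -0.    0.03] op 1.0
```

View pics/scene2.png

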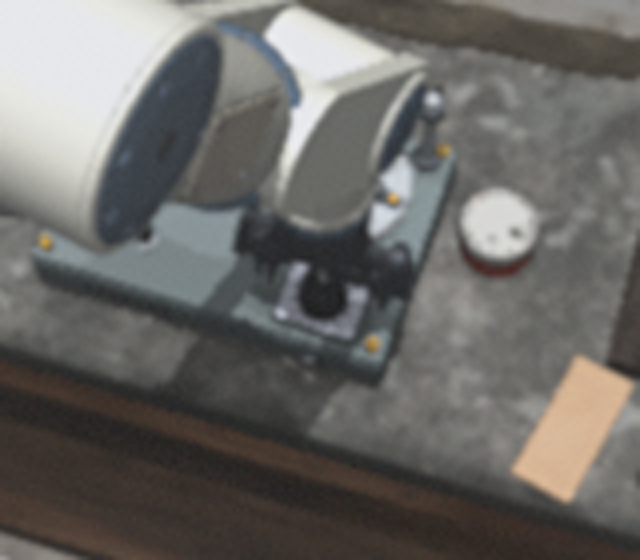

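The knob is between the jaws. Closing now.

Emit:
move_arm(targets=[1,-0.1,0,0.3,0,-1,-0.1,0,0.3,0,-1,-0.1,0,0.3,0,-1,-0.1,0,0.3,0,-1,-0.1,0,0.3,0,-1,-0.1,0,0.3,0,-1,-0.1,0,0.3,0,-1,-0.1,0,0.3,0,-1,-0.1,0,0.3,0], squeeze=30)

```text
clock: 4.8
eef_pos: [440.7, -91.8, 72.7]
tcp_rot: [-3.14, -0.0, 0.001]
contact_force: [-1.7, 6.7, 7.5]
opening: 0.44
```

Run:
```python
from h import *
st()
```

```text
t 4.8 pos [440.7 -91.8  72.7] rot [-3.14e+00 -0.00e+00  1.00e-03] q [-0.21  0.32  2.13  0.    0.69  1.36] F [-1.7  6.7  7.5] T [1.12 0.14 0.03] op 0.44
```

Emit:
move_arm(targets=[-1,0,-0.1,-0.1,0,-1,0,-0.1,-0.1,-8,-1,0,-0.1,-0.1,-16,-1,0,-0.1,-0.1,-24,-1,0,-0.1,-0.1,-32,-1,0,-0.1,-0.1,-40,-1,0,-0.1,-0.1,-48,-1,0,-0.1,-0.1,-56,-1,0,-0.1,-0.1,-60,-1,0,-0.1,-0.1,-60])

```text
clock: 5.8
eef_pos: [442.1, -93.8, 73.0]
tcp_rot: [3.137, 0.002, 1.053]
contact_force: [4.8, -18.6, -16.3]
opening: 0.439
```

Run:
```python
from h import *
st()
```

```text
t 5.8 pos [442.1 -93.8  73. ] rot [3.137e+00 2.000e-03 1.053e+00] q [-0.21  0.32  2.13 -0.    0.69  0.31] F [  4.8 -18.6 -16.3] T [-2.91 -0.85 -0.05] op 0.439
```

Emit:
move_arm(targets=[-1,-0.15,0.15,0.1,0,-1,-0.15,0.15,0.1,-8,-1,-0.15,0.15,0.1,-16,-1,-0.15,0.15,0.1,-20,-1,-0.15,0.15,0.1,-20])

```text
clock: 6.3
eef_pos: [443.0, -94.4, 72.8]
tcp_rot: [3.138, 0.001, 1.401]
contact_force: [3.9, -4.5, -2.0]
opening: 0.438
```

Run:
```python
from h import *
st()
```

```text
t 6.3 pos [443.  -94.4  72.8] rot [3.138e+00 1.000e-03 1.401e+00] q [-0.21  0.32  2.12 -0.    0.69 -0.04] F [ 3.9 -4.5 -2. ] T [-0.72 -0.52  0.03] op 0.438
```

Emit:
move_arm(targets=[-1,0,0,0,-6,-1,0,0,0,-12,-1,0,0,0,-18,-1,0,0,0,-24,-1,0,0,0,-30,-1,0,0,0,-30])

```text
clock: 6.9
eef_pos: [444.4, -94.2, 72.9]
tcp_rot: [3.136, 0.003, 1.925]
contact_force: [9.5, -1.8, -6.0]
opening: 0.438
```

Run:
```python
from h import *
st()
```

```text
t 6.9 pos [444.4 -94.2  72.9] rot [3.136e+00 3.000e-03 1.925e+00] q [-0.21  0.32  2.12  0.    0.69 -0.57] F [ 9.5 -1.8 -6. ] T [-0.17 -1.38 -0.13] op 0.438
```

Emit:
move_arm(targets=[-1,0,0.1,0.05,-5,-1,0,0.1,0.05,-10,-1,0,0.1,0.05,-15,-1,0,0.1,0.05,-15])

```text
clock: 7.3
eef_pos: [444.8, -93.5, 72.7]
tcp_rot: [3.138, 0.003, 2.185]
contact_force: [6.4, 0.8, 1.1]
opening: 0.439
```

Run:
```python
from h import *
st()
```

```text
t 7.3 pos [444.8 -93.5  72.7] rot [3.138e+00 3.000e-03 2.185e+00] q [-0.21  0.32  2.12  0.    0.69 -0.83] F [6.4 0.8 1.1] T [ 0.19 -0.93 -0.48] op 0.439
```

Emit:
move_arm(targets=[-1,0,0.05,0,-4,-1,0,0.05,0,-8,-1,0,0.05,0,-12,-1,0,0.05,0,-12])

```text
clock: 7.7
eef_pos: [444.8, -92.9, 72.6]
tcp_rot: [3.139, 0.003, 2.394]
contact_force: [5.4, 2.5, 2.1]
opening: 0.439
```

Run:
```python
from h import *
st()
```

```text
t 7.7 pos [444.8 -92.9  72.6] rot [3.139e+00 3.000e-03 2.394e+00] q [-0.21  0.32  2.12  0.    0.69 -1.03] F [5.4 2.5 2.1] T [ 0.55 -0.75 -0.49] op 0.439
```

Tz has levelled off at −0.49 N m while the tool keeps turning, so the knob is against its off stop and the pads are slipping. I'll release and lift to check the pointer.

Emit:
move_arm(targets=[1,0,0,0,0,1,0,0,0,0,1,0,0,0,0,1,0,0,0,0,1,0,0,0,0,1,0,0,0,0,1,0,0,-3,0,1,0,0,-8,0,1,0,0,-12,0,1,0,0,-12,0])

```text
clock: 8.7
eef_pos: [445.7, -93.6, 196.8]
tcp_rot: [3.137, 0.008, 2.393]
contact_force: [-0.0, -0.3, -0.9]
opening: 1.004
```

Run:
```python
from h import *
import cv2
st()
p=r.grab_frame("scene");u,v=pr(p,[440,-93,100]).astype(int)
a=p["img"][v-20:v+20,u-25:u+25]
b=cv2.imread("pics/scene0.png")[v-20:v+20,u-25:u+25]
cv2.imwrite("pics/scene3.png",cv2.resize(np.hstack([b,a]),None,fx=8,fy=8,interpolation=cv2.INTER_CUBIC))
```

```text
t 8.7 pos [445.7 -93.6 196.8] rot [3.137 0.008 2.393] q [-0.21  0.12  2.02  0.    0.99 -1.03] F [-0.  -0.3 -0.9] T [-0.   -0.02  0.07] op 1.004
```

View pics/scene3.png

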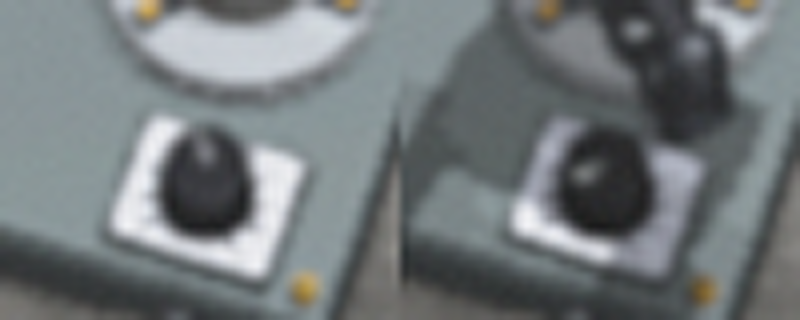

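The pointer has gone from up to lower-left, a large anticlockwise turn. I'll move above the peg and check it from the top camera before touching the jockey arm.

Run:
```python
from h import *
print(rel([541,13,197],2.09))
```

```text
(array([ 0.15, 14.37, -0.27]), 'turn', np.float64(17.4))
```

Emit:
move_arm(targets=[1,10,17,0,17,1,10,17,0,17,1,10,17,0,17,1,10,17,0,17,1,10,17,0,17,1,10,17,0,17])

```text
clock: 9.35
eef_pos: [484.4, 101.2, 190.4]
tcp_rot: [-3.14, -0.001, 2.1]
contact_force: [0.0, -0.6, -1.0]
opening: 0.996
```

Run:
```python
from h import *
import cv2
st()
p=r.grab_frame("top");u,v=pr(p,[440.5,-92.5,100]).astype(int)
a=p["img"][v-25:v+25,u-25:u+25]
b=cv2.imread("pics/top0.png")[v-25:v+25,u-25:u+25]
cv2.imwrite("pics/top4k.png",cv2.resize(np.hstack([b,a]),None,fx=8,fy=8,interpolation=cv2.INTER_CUBIC))
cv2.imwrite("pics/top4.png",cv2.resize(p["img"][150:270,190:340],None,fx=5,fy=5,interpolation=cv2.INTER_CUBIC))
for n in("top","scene"):
    p=r.grab_frame(n)
    for t in("grip_peg","knob_top","jockey_pivot"):
        for m in r.mark_of(p,t)[:1]: print(n,t,np.round(m["position"],1),m["conf"])
```

```text
t 9.35 pos [484.4 101.2 190.4] rot [-3.14e+00 -1.00e-03  2.10e+00] q [ 0.2   0.2   1.95 -0.    1.   -0.33] F [ 0.  -0.6 -1. ] T [ 0.   -0.   -0.03] op 0.996
top grip_peg [541.3  13.9 108.3] 0.62
top knob_top [442.6 -91.2 101.6] 0.62
scene grip_peg [543.7  11.8 101.6] 0.83
scene knob_top [442.1 -92.2  98.4] 0.62
scene jockey_pivot [490.4 106.3  54.6] 0.8
```

View pics/top4k.png

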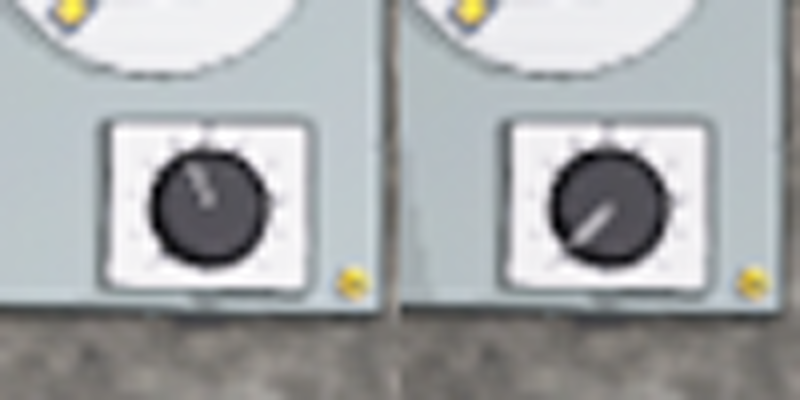

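View pics/top4.png

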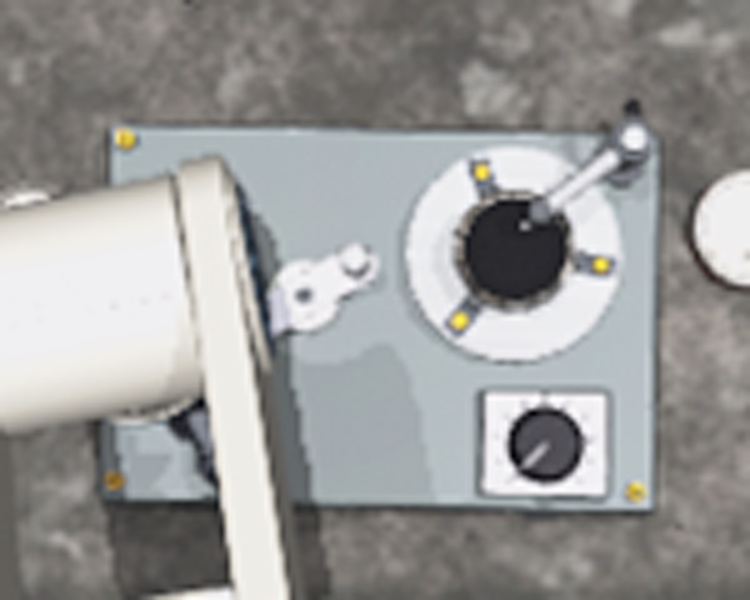

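From the top the pointer now lies on the lowest left tick, 135° anticlockwise of the dial centre, and it moved about 110°. The knob is off. The peg is at px (261,202), which puts it at about (541,12.5). The pivot distance comes out at 108 mm, as given.

Run:
```python
from h import *
print(rel([541,12.5,190],2.09))
```

```text
(array([-10.28,   0.52,   0.19]), 'turn', np.float64(0.3))
```

Emit:
move_arm(targets=[1,-5,0.3,0,0,1,-10.3,0.5,0,0,1,-10.3,0.5,0,0,1,-10.3,0.5,0,0,1,-10.3,0.5,3,0,1,-10.3,0.5,3,0])

```text
clock: 10.4
eef_pos: [538.1, 13.7, 159.2]
tcp_rot: [-3.137, -0.003, 2.097]
contact_force: [-0.4, 0.4, -1.3]
opening: 1.0
```

Run:
```python
from h import *
import cv2
st();print(rel([541,12.5,89],2.09))
p=r.grab_frame("scene");u,v=pr(p,[541,12,105]).astype(int)
cv2.imwrite("pics/scene5.png",cv2.resize(p["img"][v-60:v+60,u-80:u+80],None,fx=5,fy=5,interpolation=cv2.INTER_CUBIC))
```

```text
t 10.4 pos [538.1  13.7 159.2] rot [-3.137e+00 -3.000e-03  2.097e+00] q [ 0.02  0.31  1.88  0.    0.96 -0.5 ] F [-0.4  0.4 -1.3] T [-0.01  0.02 -0.03] op 1.0
(array([-0.25,  0.19,  7.02]), 'turn', np.float64(0.4))
```

View pics/scene5.png

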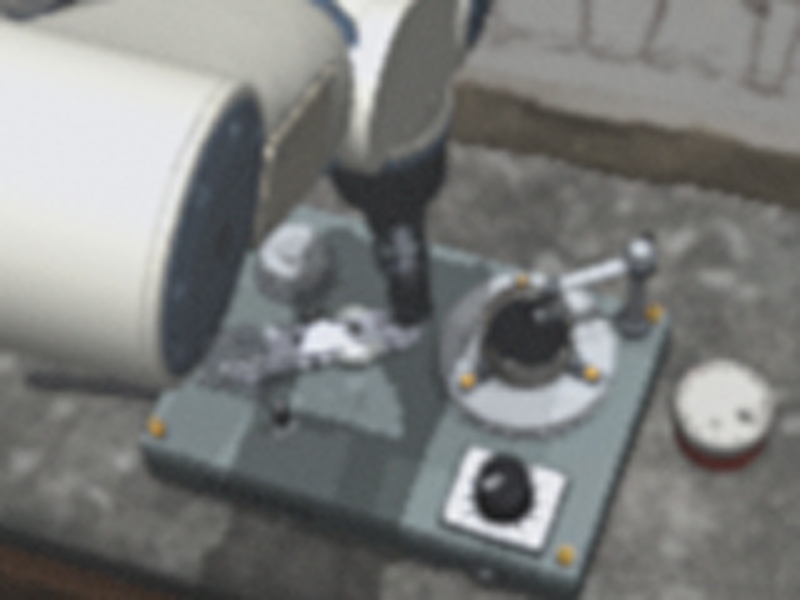

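The gripper sits over the peg, and the tin and stirrer are clear. Descending.

Emit:
move_arm(targets=[1,-0.2,0.2,2,0,1,-0.2,0.2,4,0,1,-0.2,0.2,5,0,1,-0.2,0.2,6,0,1,-0.2,0.2,6.8,0,1,-0.2,0.2,6.8,0,1,-0.2,0.2,6.8,0])

```text
clock: 11.15
eef_pos: [543.9, 12.5, 94.1]
tcp_rot: [3.141, 0.0, 2.097]
contact_force: [0.3, 0.2, -0.0]
opening: 1.001
```

Run:
```python
from h import *
import cv2
st();print(rel([541,12.5,90],2.09))
p=r.grab_frame("scene");u,v=pr(p,[541,12,105]).astype(int)
cv2.imwrite("pics/scene6.png",cv2.resize(p["img"][v-60:v+60,u-80:u+80],None,fx=5,fy=5,interpolation=cv2.INTER_CUBIC))
```

```text
t 11.15 pos [543.9  12.5  94.1] rot [3.141 0.    2.097] q [ 0.02  0.4   1.92  0.    0.82 -0.51] F [ 0.3  0.2 -0. ] T [0.03 0.04 0.  ] op 1.001
(array([ 0.15, -0.25,  0.41]), 'turn', np.float64(0.4))
```

View pics/scene6.png

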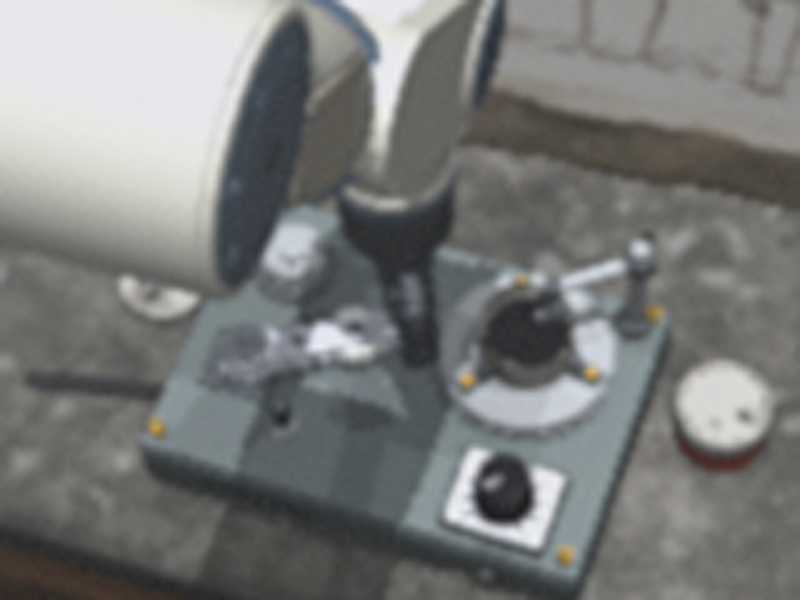

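Emit:
move_arm(targets=[1,0.1,-0.2,0.3,0,-1,0.1,-0.2,0.3,0,-1,0.1,-0.2,0.3,0,-1,0.1,-0.2,0.3,0,-1,0.1,-0.2,0.3,0,-1,0.1,-0.2,0.3,0,-1,0.1,-0.2,0.3,0,-1,0.1,-0.2,0.3,0,-1,0.1,-0.2,0.3,0,-1,0.1,-0.2,0.3,0], squeeze=50)

```text
clock: 12.2
eef_pos: [542.0, 12.3, 91.1]
tcp_rot: [3.141, 0.0, 2.096]
contact_force: [3.1, 0.7, 3.5]
opening: 0.15
```

Run:
```python
from h import *
import cv2
st()
p=r.grab_frame("scene");u,v=pr(p,[541,12,105]).astype(int)
cv2.imwrite("pics/scene7.png",cv2.resize(p["img"][v-60:v+60,u-80:u+80],None,fx=5,fy=5,interpolation=cv2.INTER_CUBIC))
```

```text
t 12.2 pos [542.   12.3  91.1] rot [3.141 0.    2.096] q [ 0.02  0.4   1.93  0.    0.81 -0.51] F [3.1 0.7 3.5] T [ 0.25 -0.39 -0.03] op 0.15
```

View pics/scene7.png

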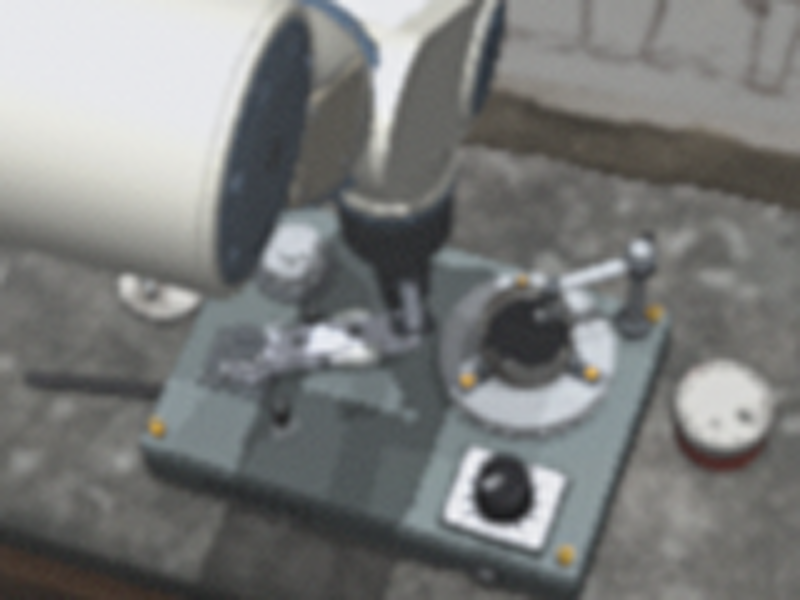

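The opening of 0.15 is about 13 mm, so the peg is gripped. Next I'll work out the arc.

Run:
```python
from h import *
c=np.array([490,107.5]);y=2.096
d=np.array([542,12.3])-c;d*=108/np.linalg.norm(d)
for th in np.arange(0.1,1.06,.095):
    q=np.array([[np.cos(th),np.sin(th)],[-np.sin(th),np.cos(th)]])@d-d
    print(round(th,3),np.round([np.cos(y)*q[0]/10+np.sin(y)*q[1]/10,np.sin(y)*q[0]/10-np.cos(y)*q[1]/10],2),round(np.degrees(th),1),(q+d+c).round(1))
```

```text
0.1 [ 0.08 -1.08] 5.7 [532.1   8. ]
0.195 [ 0.26 -2.09] 11.2 [522.4   4.5]
0.29 [ 0.53 -3.08] 16.6 [512.5   1.9]
0.385 [ 0.89 -4.03] 22.1 [5.024e+02 2.000e-01]
0.48 [ 1.35 -4.95] 27.5 [492.2  -0.5]
0.575 [ 1.88 -5.83] 32.9 [ 4.819e+02 -2.000e-01]
0.67 [ 2.5  -6.65] 38.4 [471.7   1.1]
0.765 [ 3.2 -7.4] 43.8 [461.7   3.3]
0.86 [ 3.96 -8.09] 49.3 [451.9   6.4]
0.955 [ 4.78 -8.7 ] 54.7 [442.5  10.5]
1.05 [ 5.66 -9.23] 60.2 [433.5  15.4]
```

Emit:
move_arm(targets=[-1,0.03,-0.5,0,3,-1,0.08,-1.08,0,6,-1,0.16,-1.6,0,8.5,-1,0.26,-2.1,0,11,-1,0.4,-2.6,0,14,-1,0.53,-3.1,0,17,-1,0.7,-3.55,0,19.5,-1,0.9,-4.03,0,22,-1,1.1,-4.5,0,25,-1,1.35,-4.95,0,27.5])

```text
clock: 13.25
eef_pos: [492.5, -1.2, 91.1]
tcp_rot: [3.14, 0.0, 1.615]
contact_force: [4.9, 0.0, 2.3]
opening: 0.148
```

Run:
```python
from h import *
st()
```

```text
t 13.25 pos [492.5  -1.2  91.1] rot [3.14  0.    1.615] q [-0.01  0.34  2.03 -0.    0.77 -0.05] F [4.9 0.  2.3] T [-0.13 -0.63  0.01] op 0.148
```

Force is about 5 N tangential and 0 radial, so the arc fits. The same pattern applies for the second half.

Emit:
move_arm(targets=[-1,0.03,-0.5,0,3,-1,0.08,-1.08,0,6,-1,0.16,-1.6,0,8.5,-1,0.26,-2.1,0,11,-1,0.4,-2.6,0,14,-1,0.53,-3.1,0,17,-1,0.7,-3.55,0,19.5,-1,0.9,-4.03,0,22,-1,1.1,-4.5,0,25,-1,1.1,-4.5,0,25])

```text
clock: 14.25
eef_pos: [446.7, 7.6, 91.1]
tcp_rot: [3.14, 0.0, 1.18]
contact_force: [4.1, -5.2, 1.0]
opening: 0.154
```

Run:
```python
from h import *
st()
```

```text
t 14.25 pos [446.7   7.6  91.1] rot [3.14 0.   1.18] q [ 0.01  0.28  2.12 -0.    0.73  0.41] F [ 4.1 -5.2  1. ] T [-0.77 -0.46  0.1 ] op 0.154
```

Emit:
move_arm(targets=[-1,0.02,-0.3,0,2,-1,0.03,-0.5,0,2,-1,0.05,-0.7,0,2,-1,0.05,-0.7,0,2])

```text
clock: 14.65
eef_pos: [444.3, 8.8, 91.3]
tcp_rot: [3.133, 0.0, 1.149]
contact_force: [16.7, -20.8, -11.0]
opening: 0.154
```

Run:
```python
from h import *
st()
```

```text
t 14.65 pos [444.3   8.8  91.3] rot [3.133 0.    1.149] q [ 0.02  0.28  2.13 -0.01  0.72  0.45] F [ 16.7 -20.8 -11. ] T [-3.02 -2.23  0.15] op 0.154
```

The arm stopped after 2.7 mm of the 7 mm commanded and the force rose to 26 N, so it is at the stop. I'll take off some of the radial load and check.

Emit:
move_arm(targets=[-1,-0.1,0.1,0,0,-1,-0.1,0.1,0,0,-1,-0.1,0.1,0,0])

```text
clock: 14.95
eef_pos: [444.5, 8.6, 91.2]
tcp_rot: [3.134, -0.001, 1.148]
contact_force: [14.7, -9.6, -9.8]
opening: 0.149
```

Run:
```python
from h import *
import cv2
st()
for n in("top","scene"):
    p=r.grab_frame(n);u,v=pr(p,[490,20,90]).astype(int)
    cv2.imwrite(f"pics/{n}8.png",cv2.resize(p["img"][v-60:v+60,u-80:u+80],None,fx=5,fy=5,interpolation=cv2.INTER_CUBIC))
    for t in("grip_peg","jockey_pivot"):
        for m in r.mark_of(p,t)[:1]: print(n,t,np.round(m["position"],1),m["conf"])
st()
```

```text
t 14.95 pos [444.5   8.6  91.2] rot [ 3.134e+00 -1.000e-03  1.148e+00] q [ 0.02  0.28  2.13 -0.    0.73  0.44] F [14.7 -9.6 -9.8] T [-1.48 -1.99  0.15] op 0.149
scene grip_peg [444.1   7.6 101.5] 0.64
scene jockey_pivot [488.6 105.6  58.2] 0.44
t 15.25 pos [444.6   8.6  91.3] rot [ 3.134e+00 -1.000e-03  1.148e+00] q [ 0.02  0.28  2.13 -0.    0.73  0.44] F [ 14.7 -10.5  -8.7] T [-1.49 -1.99  0.14] op 0.148
```

View pics/top8.png

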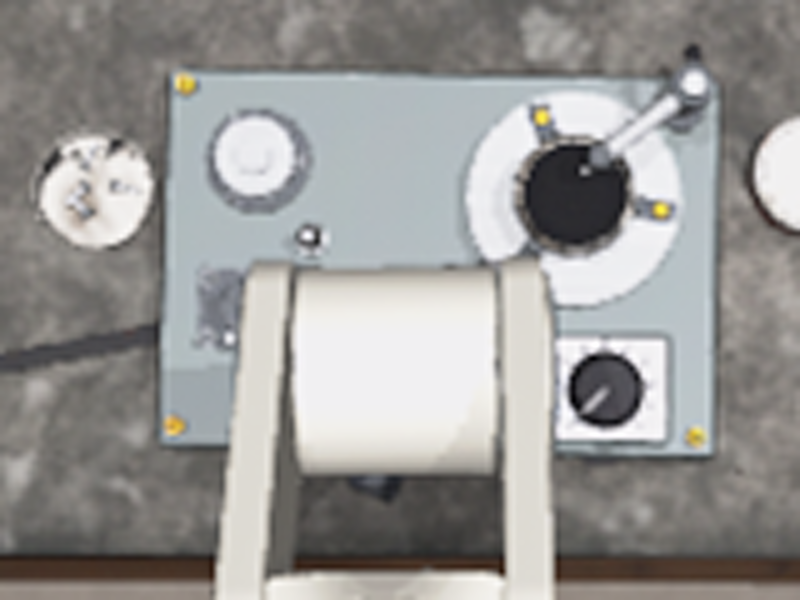

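View pics/scene8.png

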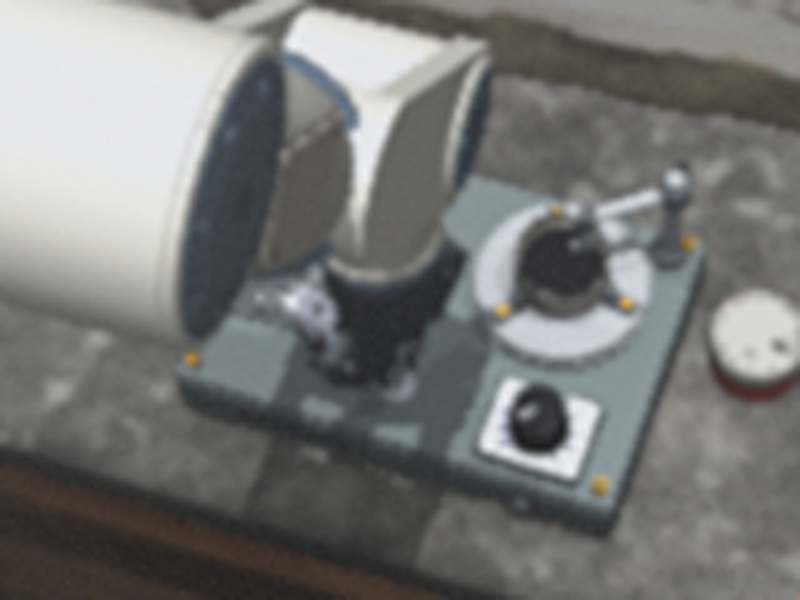

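Run:
```python
from h import *
st();print(r.sign_off());st()
```

```text
t 15.25 pos [444.6   8.6  91.3] rot [ 3.134e+00 -1.000e-03  1.148e+00] q [ 0.02  0.28  2.13 -0.    0.73  0.44] F [ 14.7 -10.5  -8.7] T [-1.49 -1.99  0.14] op 0.148
the job is handed in; nothing more can be done
None
the job is handed in; nothing more can be done
```

The speed knob is at its off stop, and the gripper is still holding the jockey arm against its front stop, so the belt can go on. I handed the job in at 15.3 s.

- **Knob:** I turned it anticlockwise until the torque levelled off at about 0.49 N m with the pads slipping on it. After I let go, the pointer lay on the lowest left dial tick in the top view. It was still there after the jockey arm was swung.
- **Jockey arm:** I then gripped the peg (opening 0.15, about 13 mm) and swung the arm along its arc until it stopped. At the end it moved only 2.7 mm of the 7 mm I commanded, and the force rose to 26 N. I eased that to about 17 N along the swing, well above the roughly 6 N of the spring. The position and force held steady over the last readings.
- **Disagreements:** The swing I measured is about 0.93 rad against the nominal 0.95, which is within the error of my pivot estimate. The network did not find the peg in the last top view because the robot hid it. The scene view put it at (444, 8), matching the tool position.
- **Other things:** The tin on the turntable, the stirrer, the screw lid, the key and the closed ink tin look undisturbed in the last pictures. I did not check the bottles, brayer and scraper at the end, but nothing I did went near them.

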